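# Light the detergent chest and hold its lid open

### The job

The stock in the detergent chest on the laundry counter is to be looked at: first, with the lid still shut, turn and tilt the spot lamp by the flat handle at its back so that it points at the middle of the chest's lid, and let go of the lamp. Then lift the lid by its upright handle and hold it open at 60 degrees from shut; it falls shut by itself, so finish while still holding it steady at that angle, with the lamp still aimed. Leave the plant, the jar and the bowl standing where they are.

Things in the scene. Friction and masses are not known exactly. Their poses are not given: they have to be found in the camera images.
- chest: white box, fixed to the counter, 200 mm (its x) by 260 mm (its y) by 110 mm high, with a wooden lid 12 mm thick covering its whole top. Origin: centre of the underside, on the counter. Its -x side faces the robot, give or take its yaw; the hinge is along the far (+x) upper edge.
- chest_lid (a joint): opening angle of the lid in rad: 0 shut (lying level), growing as its near edge rises; range 0 to 1.9; 60 degrees is 1.047. No catch or friction: the lid (about 0.4 kg) falls shut when let go.
- chest_hinge (a point): middle of the lid's hinge line, at the far upper edge of the box, 110 mm above the counter. Fixed to the box; axes as chest, so the hinge line runs along its y, and x points away from the lid.
- chest_mouth (a point): centre of the box's upper opening, 110 mm above the counter, directly under the middle of the shut lid (12 mm below the lid's top face). Fixed to the box. This is the point the lamp is to point at.
- lid_handle (a point): grip point in the lid's upright wooden tab: 12 mm thick along the hinge line (its y), 40 mm wide in x, 50 mm tall above the lid, round-topped. The point is 30 mm above the lid's top face, 20 mm below the tab's top; lid shut: 165 mm from the hinge line towards the robot (-x), 42 mm above it. Moves with the lid; gripped across its 12 mm it can pivot between the pads.
- lamp: spot lamp fixed to the counter: round dark foot 110 mm across, post 16 mm thick, and a dark tubular head 48 mm in diameter. Origin: centre of the foot's underside. The head swivels about the post and tilts in a fork; both axes meet in the pivot, 240 mm straight above the origin.
- lamp_swivel (a joint): swivel of the head about the vertical post in rad, growing counter-clockwise seen from above, range -1.6 to 1.6; at 0 the head points along the -x axis of lamp. Stays where left (friction about 0.12 N m).
- lamp_tilt (a joint): tilt of the head in rad: 0 level, growing as the lens goes down, range -0.5 to 1.0. Stays where left (friction about 0.12 N m).
- lamp_handle (a point): grip point in the flat handle at the back of the head: an upright tab 12 mm thick (along the point's y, always level), 28 mm high, reaching from 25 to 98 mm behind the pivot. The point lies 80 mm behind the pivot on the head's centre line. Axes turn with the head: +x points backwards along that line, so the beam runs along -x.
- lamp_lens (a point): centre of the lens at the front of the head, 65 mm ahead of the pivot on the head's centre line; same axes as lamp_handle: the beam runs from here along -x.
- plant: small potted plant, white pot 68 mm wide and 62 mm high, leaves to 110 mm; loose, to be left alone. Origin: centre of its underside.
- jar: amber glass jar, 64 mm wide, 85 mm high; loose, to be left alone. Origin: centre of its underside.
- bowl: white bowl, 90 mm wide, 45 mm high; loose, to be left alone. Origin: centre of its underside.

How it is judged:
By the outcome, as a careful person would: the job done as asked, in the order asked, and still so for the second after the job is handed in, while the arm keeps its last pose, push and grip.
It also fails if it takes over 46 s, if anything falls off the work surface, if the arm or the gripper's body presses on something with over 40 N, if the wrist force passes 120 N, or if a joint passes its speed limit or range.

### The arm

A 6-joint arm with a two-finger parallel gripper is mounted at the origin on the work surface. World frame = base frame: x ahead of the robot, y to its left, z up, the work surface at z = 0. Lengths are in m, angles in degrees, forces in N, time in s.
With the tool pointing down it reaches from about 0.325 to 0.75 m from the base axis. Payload 7.6 kg.
Tool frame: the origin (TCP) lies on the front face of the gripper's body, between the roots of the fingers; the fingertips stand 73 mm ahead of it and the grasp point (between the pads) lies 54 mm ahead of it; z points along the fingers, y is the line along which they close (so a half turn about z gives the same grasp; the last joint's range is limited). The gripper opens to 85 mm and grips with 20 to 120 N. Pads are 22 mm wide; open, the fingers measure 114 mm over their backs; the gripper's body (76 mm by 85 mm) begins 54 mm behind the grasp point. The pads swing forward as they close: fully open they stand 13 mm farther back than shut.
Start: joints at [70.399, 2.991, 80.254, -0, 96.75, -4.028], TCP at [0.141, 0.506, 0.304] pointing down, gripper open.
Joint ranges: [-166.34, 166.34], [-52.06, 124.39], [6.96, 135.62], [-60.46, 240.46], [14.63, 156.25], [-167.68, 167.68]. Speed limits (degrees/s): [147.25, 147.25, 172.46, 180, 180, 180].

### API

Orientations are given as a 3x3 rotation matrix whose columns are the frame's x, y, z axes.
In Python, from workcell import readout, viewer, arm gives the robot as it stands.
- The arm moves only by the shell command python3 -m handwheel 'ROWS' [FORCE]. ROWS is JSON, one flat list of numbers, 7 for each row, row after row: the turn, a rotation vector about the tool's x, y, z in rad, then the shift along the tool's x, y, z in m, then the finger opening in m, from 0 to 0.0854. A call has 1 to 12 rows; each row is the pose to reach, as a shift and turn from the pose commanded when the call began, along the tool's axes at that moment; what a row does not reach only later rows make up. A row lasts 1/12 s, in which the tool goes at most 41.7 mm and 7.16 degrees, less where a joint would pass 70% of its speed; a pose out of reach is approached as far as the arm can. A call with a gripper value outside its range is refused whole. The fingers move at their own pace and stop on an object; FORCE is the grip in N (left out, the last holds). Time passes only in rows, so rows that repeat a pose let the fingers close. It gives the time, the measured TCP pose, the force, the opening and the grip force at its end, in the units of the state.
- readout.sense(): the state, without advancing time (a new reading comes with each control period).
- viewer.grab_frame(name): name is "side" or "top" or "wrist"; returns a dict with "color" (400x640x3 uint8, red, green, blue), "K" (3x3 intrinsics, pixels), "R" (3x3) and "t" (3): a world point X has camera coordinates R X + t. Camera axes: x right, y down, z forward; pixel columns grow to the right and rows downward; lengths in m; the calibration is good to about 2 mm. A picture is of the moment at which its call begins. There is no depth.
- arm.sign_off(): hands the job in; it is judged then, once.
The state is a dict: "t": time; "joint_pos": joint angles; "qd": joint speeds; "joint_efforts": joint torques, N m; "ee_pos": TCP position; "ee_rot": TCP orientation; "contact_force": force on the tool from outside, world axes, zero at the start; "ft_torque": the same for the moment, N m; "finger_gap": opening from 0.0 (shut) to 1.0 (fully open); "grip_force": force on a finger pad.
Only numpy, scipy, OpenCV 4.12 (cv2) and the standard library are available. Lean on these libraries where they do the work, as an engineer would, in place of code of your own. Each camera call takes 0.05 s, during which the arm holds its last target. There are 200 camera calls.

## Working session

There is one attempt and no reset: what is moved stays moved. The work goes in short steps, Python scripts to look and compute and a shell command to move; the robot and the scene stay as the last step left them, time stands still between calls to the robot, and variables do not carry over. Pictures are saved under pics/ and viewed, at most 10 in all, crops included, and the job is handed in when it is done.

```bash
mkdir -p pics; python3 - <<'E'
from workcell import readout, viewer
import cv2,numpy as np
np.set_printoptions(precision=4,suppress=True)
for n in("side","top"):
    f=viewer.grab_frame(n); cv2.imwrite(f"pics/{n}0.png",f["color"][:,:,::-1]); np.savez(f"pics/{n}0.npz",**f)
    print(n,f["K"].tolist(),f["R"].tolist(),f["t"].tolist())
print(readout.sense())
E
```

```text
side [[390.86598698458295, 0.0, 319.3601305755946], [0.0, 390.86598698458295, 197.88405292334005], [0.0, 0.0, 1.0]] [[0.9058109031187954, -0.42361963203702313, -0.007281149904331299], [-0.24511612507683983, -0.5099509907713621, -0.8245411282881053], [0.3455787797571304, 0.7486630713238924, -0.5657551702083237]] [-0.5261261354217414, 0.24915655218382385, 0.993560323273852]
top [[449.70034233554907, 0.0, 317.8095979118049], [0.0, 449.70034233554907, 194.88139507787423], [0.0, 0.0, 1.0]] [[0.006092554682886785, -0.9999417706142816, 0.008907084720115529], [-0.9904022918661023, -0.0072638917012139625, -0.13802367964854795], [0.1380803427132479, -0.007980680304855929, -0.9903888770064332]] [-0.0735032790604537, 0.5929438961543567, 1.281629379582385]
{'t': 0.1, 'joint_pos': array([70.3998,  3.025 , 80.3063,  0.0028, 96.7502, -4.0271]), 'qd': array([ 0.1071, -0.0266, -0.1013,  0.0833, -0.1849,  0.0585]), 'joint_efforts': array([  0.0011, -38.2586, -36.0982,  -0.    ,   0.0048,   0.    ]), 'ee_pos': array([0.1409, 0.5056, 0.3032]), 'ee_rot': array([[-0.9633,  0.2685, -0.0005],
       [ 0.2685,  0.9633, -0.0013],
       [ 0.0001, -0.0014, -1.    ]]), 'contact_force': array([-0.3099, -0.1156, -0.9283]), 'ft_torque': array([-0.0103,  0.0103, -0.0452]), 'grip_force': 0.0, 'finger_gap': 1.0027625367775088}
```

View pics/side0.png

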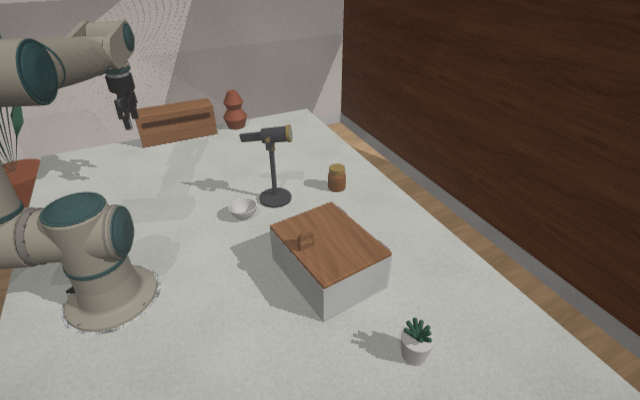

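View pics/top0.png

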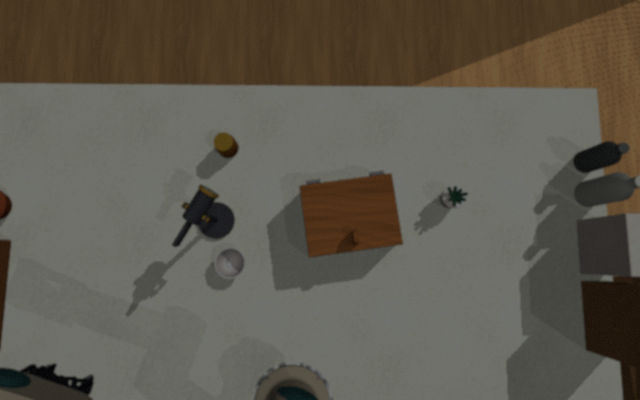

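Side: lamp foot ≈(275,198), handle tip (242,137), lens (289,133), lid corners about (271,228), (332,205), (389,253), (322,283). Top: foot ≈(217,221), lid corners about (300,185), (391,174), (402,243), (309,256). I'll zoom in for accuracy.

```bash
python3 - <<'E'
import cv2,numpy as np
s=cv2.imread("pics/side0.png");t=cv2.imread("pics/top0.png")
def c(im,x,y,w,h,k): return cv2.resize(im[y:y+h,x:x+w],None,fx=k,fy=k,interpolation=cv2.INTER_CUBIC)
t=cv2.convertScaleAbs(t,alpha=1.6)
a=np.vstack([c(s,230,115,80,100,3),c(s,230,115,80,100,3)*0])
# 400x300 tiles
m=np.vstack([np.hstack([c(s,230,115,100,75,4),c(t,150,170,100,75,4)]),np.hstack([c(s,262,200,133,100,3)[:300,:399],c(t,290,165,133,100,3)[:300,:399]]+[np.zeros((300,2,3),np.uint8)])])
cv2.imwrite("pics/m0.png",m)
E
```

```text
(no output)
```

View pics/m0.png

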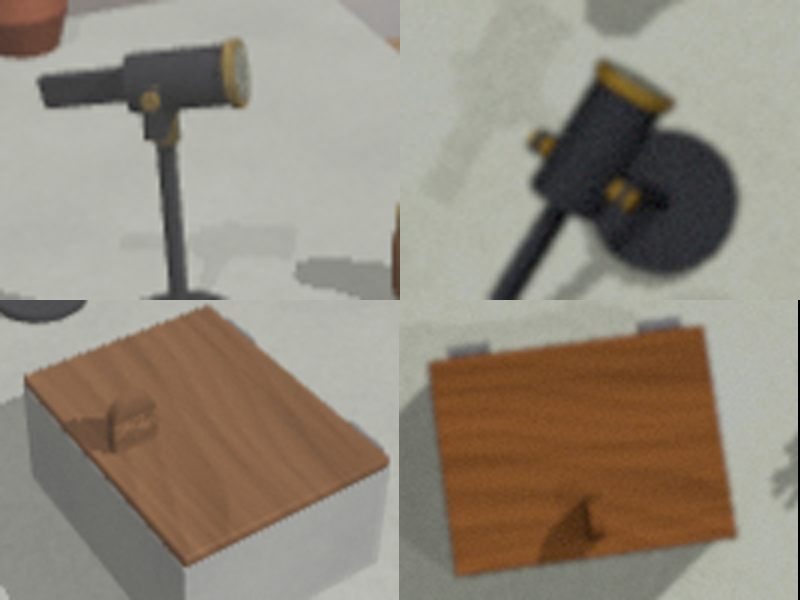

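Zoom shows the lens, tab tip, bolts and the lid corners clearly. I'll fit the poses by least squares.

```bash
cat > geo.py <<'E'
import numpy as np
from scipy.optimize import least_squares
np.set_printoptions(precision=4,suppress=True)
def cam(n): return dict(np.load(f"pics/{n}.npz"))
def proj(f,X):
    c=f["R"]@np.asarray(X,float)+f["t"]; p=f["K"]@c; return p[:2]/p[2]
def up(x0,y0,k,u,v): return np.array([x0+(u+.5)/k-.5,y0+(v+.5)/k-.5])
def Rz(a): return np.array([[np.cos(a),-np.sin(a),0],[np.sin(a),np.cos(a),0],[0,0,1]])
# lamp head: beam heading h (world yaw of beam), tilt th down
def beam(h,th): return np.array([np.cos(h)*np.cos(th),np.sin(h)*np.cos(th),-np.sin(th)])
E
cat > fit.py <<'E'
from geo import *
S,T=cam("side0"),cam("top0")
C=[(-.1,.13),(.1,.13),(.1,-.13),(-.1,-.13)]
cs=[up(262,200,3,*p) for p in[(25,76),(208,7),(388,162),(185,263)]]
ct=[up(290,165,3,*p) for p in[(57,275),(30,63),(304,27),(336,237)]]
def fc(q):
    P=[np.array([q[0],q[1],0])+Rz(q[2])@np.array([a,b,.122]) for a,b in C]
    return np.concatenate([proj(S,p)-u for p,u in zip(P,cs)]+[proj(T,p)-u for p,u in zip(P,ct)])
r=least_squares(fc,[.55,-.1,0]);print("chest",r.x,np.degrees(r.x[2]),r.fun.reshape(-1,2).tolist())
c=r.x; M=np.array([c[0],c[1],.11]); H=np.array([c[0],c[1],0])+Rz(c[2])@np.array([-.065,0,.152])
print("mouth",M,"handle",H,"proj side/top",proj(S,H),proj(T,H))
obs=[(S,up(230,115,4,241,72),.065),(S,up(230,115,4,43,93),-.098),(T,up(150,170,4,240,80),.065),(T,up(150,170,4,182,168),0)]
foot=up(150,170,4,268,203)
def fl(q):
    P=np.array([q[0],q[1],.24]); b=beam(q[2],q[3])
    return np.concatenate([proj(f,P+d*b)-u for f,u,d in obs]+[proj(T,[q[0],q[1],.01])-foot, proj(S,[q[0],q[1],.01])-[275.5,198]])
r=least_squares(fl,[.55,.25,-.5,0]);print("lamp",r.x,np.degrees(r.x[2:]),r.fun.reshape(-1,2).tolist())
P=np.array([r.x[0],r.x[1],.24]); d=M-P
h=np.arctan2(d[1],d[0]); th=np.arctan2(-d[2],np.hypot(d[0],d[1]))
print("target heading,tilt",np.degrees([h,th]),"dturn",np.degrees(h-r.x[2]))
print("handle now",P-.08*beam(*r.x[2:]),"goal",P-.08*beam(h,th))
for n,uv,z in[("jar",(228,152),.04),("bowl",(230,264),.03),("plant",(447,200),.03)]:
    print(n,least_squares(lambda q:proj(T,[q[0],q[1],z])-uv,[.5,0]).x)
E
python3 fit.py
```

```text
chest [ 0.529  -0.1605  0.1362] 7.801967774881197 [[-1.4808616973730864, -0.4018969084191326], [0.06841019427150741, -1.2614212017486466], [0.9060768716350367, -1.4237240972086056], [-0.8945464906112761, -0.8090694529577149], [0.05870125454572417, 0.6126681310175854], [-0.11157342852186503, -1.0167803048622943], [1.2396012812022832, -0.8422642424688433], [1.745022775612199, 0.7828827431942216]]
mouth [ 0.529  -0.1605  0.11  ] handle [ 0.4646 -0.1693  0.152 ] proj side/top [304.9714 237.8715] [355.398  237.3682]
lamp [ 0.5213  0.2332 -0.5644 -0.1656] [-32.3374  -9.4866] [[-0.16169753956762634, 0.06849391238228009], [-0.4028556732893094, 0.22299373339777162], [0.25903636670653896, -0.01381975921896128], [1.021983821897038, 0.151819789995443], [-0.5112858156152527, -0.8272639864427163], [-0.6289046250717547, -1.8021988591858928]]
target heading,tilt [-88.8756  18.2681] dturn -56.53813937669371
handle now [0.4546 0.2754 0.2268] goal [0.5198 0.3092 0.2651]
jar [0.7207 0.1989]
bowl [0.3907 0.1839]
plant [ 0.5825 -0.4535]
```

```bash
cat >> geo.py <<'E'
from scipy.spatial.transform import Rotation as Ro
from workcell import readout
def tool(xh): # tool pointing down, x axis at heading xh (deg)
    a=np.radians(xh); x=np.array([np.cos(a),np.sin(a),0]); z=np.array([0,0,-1.]); return np.c_[x,np.cross(z,x),z]
def rel(p,R,p0=None,R0=None):
    s=readout.sense(); p0=s["ee_pos"] if p0 is None else p0; R0=s["ee_rot"] if R0 is None else R0
    return np.r_[Ro.from_matrix(R0.T@R).as_rotvec(),R0.T@(np.asarray(p)-p0)]
E
python3 - <<'E'
from geo import *
print(rel([.4546,.2754,.365],tool(147.7)))
E
```

```text
[-0.0014  0.0001  0.2919 -0.364  -0.1376 -0.0617]
```

```bash
python3 -m handwheel '[0,0,0,0,0,-0.03,0.085, 0,0,0.1,-0.03,-0.01,-0.062,0.085, 0,0,0.292,-0.364,-0.138,-0.062,0.085, 0,0,0.292,-0.364,-0.138,-0.062,0.085, 0,0,0.292,-0.364,-0.138,-0.062,0.085, 0,0,0.292,-0.364,-0.138,-0.062,0.085, 0,0,0.292,-0.364,-0.138,-0.062,0.085, 0,0,0.292,-0.364,-0.138,-0.062,0.085, 0,0,0.292,-0.364,-0.138,-0.062,0.085, 0,0,0.292,-0.364,-0.138,-0.062,0.085, 0,0,0.292,-0.364,-0.138,-0.062,0.085, 0,0,0.292,-0.364,-0.138,-0.062,0.085]' 40
python3 -m handwheel '[0,0,0,0,0,0,0.085,0,0,0,0,0,0,0.085]'
python3 - <<'E'
from geo import *
from workcell import viewer
import cv2
print(rel([.4546,.2754,.365],tool(147.7)))
f=viewer.grab_frame("wrist"); cv2.imwrite("pics/w1.png",f["color"][:,:,::-1]); np.savez("pics/w1.npz",**f)
P=np.array([.5213,.2332,.24]); b=beam(-.5644,-.1656)
for d in(-.098,-.08,-.025,0,.065): print(d,proj(f,P+d*b))
E
```

```text
t: 1.1
ee_pos: [0.4577, 0.2718, 0.3646]
ee_rot: [[-0.842, 0.539, -0.001], [0.539, 0.842, -0.002], [-0.0, -0.002, -1.0]]
contact_force: [0.1, -0.5, 1.1]
finger_gap: 0.994
grip_force: 0.0
t: 1.27
ee_pos: [0.4542, 0.2753, 0.3655]
ee_rot: [[-0.845, 0.534, -0.001], [0.534, 0.845, -0.0], [0.001, -0.0, -1.0]]
contact_force: [-0.4, -0.3, -0.1]
finger_gap: 0.997
grip_force: 0.0
[-0.0005 -0.0007 -0.     -0.0003  0.0003  0.0005]
-0.098 [324.2168 187.3093]
-0.08 [324.164  211.5581]
-0.025 [324.0081 283.1263]
0 [323.9398 314.4562]
0.065 [323.7695 392.629 ]
```

View pics/w1.png

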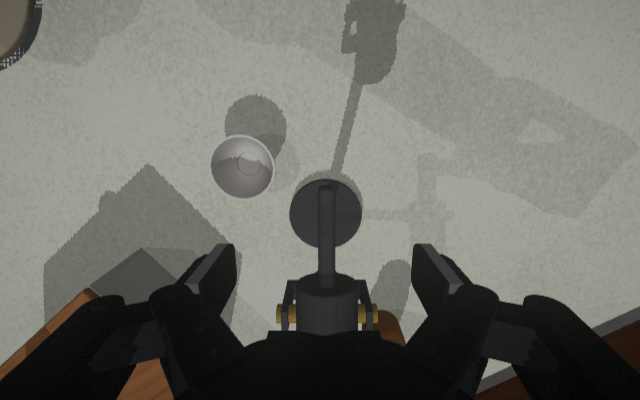

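Wrist view: tab runs along column 327 (tip row 184), bolts centred at (326.5,314), agreeing with the fit to about 1–2 mm. Descend and grip.

```bash
python3 -m handwheel '[0,0,0,0,0,0.04,0.085,0,0,0,0,0,0.07,0.07, 0,0,0,0,0,0.084,0.05,0,0,0,0,0,0.084,0.035,0,0,0,0,0,0.084,0.0,0,0,0,0,0,0.084,0,0,0,0,0,0,0.084,0,0,0,0,0,0,0.084,0,0,0,0,0,0,0.084,0,0,0,0,0,0,0.084,0,0,0,0,0,0,0.084,0]' 40
python3 - <<'E'
from geo import *
s=readout.sense(); print(s["ee_pos"],s["ee_rot"],s["finger_gap"],s["grip_force"])
P=np.array([.5213,.2332,.24]); p0=s["ee_pos"];R0=s["ee_rot"]
h0=-.5644; dh=np.radians(-56.54); dt=np.radians(18.27+9.49)
ax=np.array([-np.sin(h0),np.cos(h0),0]) # +rot about left axis lowers lens
for k in range(1,13):
    a=k/12
    Q=Rz(a*dh)@Ro.from_rotvec(ax*a*dt).as_matrix()
    print(k,rel(P+Q@(p0-P),Q@R0,p0,R0).round(4).tolist())
E
```

```text
t: 2.23
ee_pos: [0.4549, 0.2759, 0.2838]
ee_rot: [[-0.846, 0.533, 0.004], [0.533, 0.846, 0.003], [-0.002, 0.004, -1.0]]
contact_force: [1.3, 5.1, 5.8]
finger_gap: 0.13
grip_force: 42.4
[0.4549 0.2759 0.2838] [[-0.8458  0.5335  0.0036]
 [ 0.5335  0.8458  0.0029]
 [-0.0015  0.0043 -1.    ]] 0.13012814054746155 42.35222339630127
1 [-0.0016, 0.04, 0.0824, -0.0022, 0.0063, -0.0031]
2 [-0.0065, 0.0798, 0.1647, -0.0049, 0.0123, -0.0062]
3 [-0.0148, 0.1194, 0.2469, -0.0083, 0.0178, -0.0091]
4 [-0.0263, 0.1586, 0.3289, -0.0121, 0.0229, -0.012]
5 [-0.0412, 0.1972, 0.4107, -0.0164, 0.0274, -0.0148]
6 [-0.0594, 0.2351, 0.4921, -0.021, 0.0313, -0.0175]
7 [-0.0809, 0.2721, 0.5731, -0.026, 0.0346, -0.0201]
8 [-0.1058, 0.3082, 0.6536, -0.0311, 0.0372, -0.0226]
9 [-0.1339, 0.3432, 0.7335, -0.0364, 0.0392, -0.025]
10 [-0.1654, 0.3768, 0.8128, -0.0418, 0.0404, -0.0272]
11 [-0.2001, 0.409, 0.8913, -0.0471, 0.0411, -0.0294]
12 [-0.2382, 0.4396, 0.9691, -0.0522, 0.0411, -0.0315]
```

```bash
python3 -m handwheel '[-0.0016,0.04,0.0824,-0.0022,0.0063,-0.0031,0, -0.0065,0.0798,0.1647,-0.0049,0.0123,-0.0062,0, -0.0148,0.1194,0.2469,-0.0083,0.0178,-0.0091,0, -0.0263,0.1586,0.3289,-0.0121,0.0229,-0.012,0, -0.0412,0.1972,0.4107,-0.0164,0.0274,-0.0148,0, -0.0594,0.2351,0.4921,-0.021,0.0313,-0.0175,0, -0.0809,0.2721,0.5731,-0.026,0.0346,-0.0201,0, -0.1058,0.3082,0.6536,-0.0311,0.0372,-0.0226,0, -0.1339,0.3432,0.7335,-0.0364,0.0392,-0.025,0, -0.1654,0.3768,0.8128,-0.0418,0.0404,-0.0272,0, -0.2001,0.409,0.8913,-0.0471,0.0411,-0.0294,0, -0.2382,0.4396,0.9691,-0.0522,0.0411,-0.0315,0]'
python3 -m handwheel '[0,0,0,0,0,0,0,0,0,0,0,0,0,0,0,0,0,0,0,0,0]'
python3 - <<'E'
from geo import *
from workcell import viewer
import cv2
s=readout.sense();g=s["ee_pos"]+.054*s["ee_rot"][:,2]; P=np.array([.5213,.2332,.24]); d=P-g
print("grasp",g,"dist",np.linalg.norm(d),"heading,tilt",np.degrees(np.arctan2(d[1],d[0])),np.degrees(np.arctan2(-d[2],np.hypot(*d[:2]))))
x=s["ee_rot"][:,0];print("tool x heading",np.degrees(np.arctan2(x[1],x[0])))
for n in("side","top"):
    f=viewer.grab_frame(n); np.savez(f"pics/{n}2.npz",**f)
    M=np.array([.529,-.1605,.11])
    print(n,[proj(f,P+k*(M-P)/np.linalg.norm(M-P)) for k in(-.098,0,.065)])
    x0,y0=(230,115) if n=="side" else (150,160)
    im=f["color"][y0:y0+100,x0:x0+100,::-1]; im=cv2.convertScaleAbs(im,alpha=1.6 if n=="top" else 1)
    cv2.imwrite(f"pics/c_{n}2.png",cv2.resize(im,None,fx=4,fy=4,interpolation=cv2.INTER_CUBIC))
cv2.imwrite("pics/m2.png",np.hstack([cv2.imread("pics/c_side2.png"),cv2.imread("pics/c_top2.png")]))
E
```

```text
t: 3.23
ee_pos: [0.5207, 0.2838, 0.3155]
ee_rot: [[-0.015, 1.0, -0.005], [0.883, 0.016, 0.468], [0.468, 0.003, -0.884]]
contact_force: [0.8, 11.9, 3.1]
finger_gap: 0.136
grip_force: 40.2
t: 3.48
ee_pos: [0.5206, 0.2837, 0.3157]
ee_rot: [[-0.019, 1.0, -0.005], [0.884, 0.019, 0.467], [0.467, 0.004, -0.884]]
contact_force: [3.0, 12.6, 3.1]
finger_gap: 0.136
grip_force: 40.2
grasp [0.5204 0.3089 0.2679] dist 0.08072330562431422 heading,tilt -89.30628395104767 20.245606774520308
tool x heading 91.21027773102698
side [array([258.8367, 115.0938]), array([269.5678, 134.8845]), array([277.2042, 148.968 ])]
top [array([154.0893, 210.9621]), array([196.1561, 211.7655]), array([222.7727, 212.2739])]
```

View pics/m2.png

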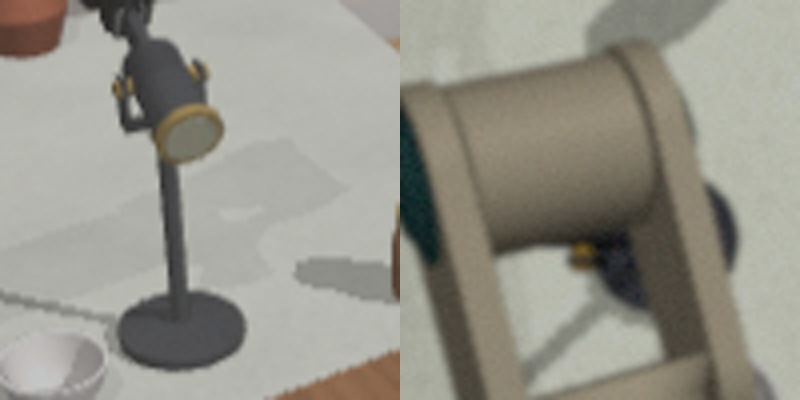

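Side crop: lens centre ≈(277.4,148.1), predicted (277.2,149.0) – well aimed. Release and back off.

```bash
python3 -m handwheel '[0,0,0,0,0,0,0.085,0,0,0,0,0,0,0.085,0,0,0,0,0,0,0.085,0,0,0,0,0,0,0.085,0,0,0,0,0,0,0.085,0,0,0,0,0,-0.015,0.085,0,0,0,0,0,-0.04,0.085,0,0,0,0,0,-0.08,0.085,0,0,0,0,0,-0.12,0.085,0,0,0,0,0,-0.15,0.085,0,0,0,0,0,-0.15,0.085]'
python3 - <<'E'
from geo import *
H=np.array([.4646,-.1693,.152])
print(rel([.42,.05,.42],tool(50)))
print(rel([H[0],H[1],H[2]+.054+.09],tool(7.8)))
print(rel([H[0],H[1],H[2]+.054+.09],tool(7.8),np.array([.42,.05,.42]),tool(50)))
E
```

```text
t: 4.5
ee_pos: [0.5219, 0.2106, 0.4538]
ee_rot: [[-0.019, 1.0, 0.004], [0.886, 0.015, 0.463], [0.463, 0.012, -0.886]]
contact_force: [-1.3, 0.4, 1.5]
finger_gap: 0.997
grip_force: 0.0
[-0.1605 -0.4652  0.7024 -0.1559 -0.1047 -0.0448]
[-0.3391 -0.4023  1.4228 -0.4085 -0.0651 -0.0364]
[ 0.      0.      0.7365 -0.1393  0.1751  0.124 ]
```

```bash
python3 -m handwheel '[-0.16,-0.465,0.702,-0.156,-0.105,-0.045,0.085,-0.16,-0.465,0.702,-0.156,-0.105,-0.045,0.085,-0.16,-0.465,0.702,-0.156,-0.105,-0.045,0.085,-0.16,-0.465,0.702,-0.156,-0.105,-0.045,0.085,-0.16,-0.465,0.702,-0.156,-0.105,-0.045,0.085,-0.16,-0.465,0.702,-0.156,-0.105,-0.045,0.085,-0.16,-0.465,0.702,-0.156,-0.105,-0.045,0.085,-0.16,-0.465,0.702,-0.156,-0.105,-0.045,0.085,-0.16,-0.465,0.702,-0.156,-0.105,-0.045,0.085,-0.16,-0.465,0.702,-0.156,-0.105,-0.045,0.085]'
python3 -m handwheel '[0,0,0.736,-0.139,0.175,0.124,0.085,0,0,0.736,-0.139,0.175,0.124,0.085,0,0,0.736,-0.139,0.175,0.124,0.085,0,0,0.736,-0.139,0.175,0.124,0.085,0,0,0.736,-0.139,0.175,0.124,0.085,0,0,0.736,-0.139,0.175,0.124,0.085,0,0,0.736,-0.139,0.175,0.124,0.085,0,0,0.736,-0.139,0.175,0.124,0.085,0,0,0.736,-0.139,0.175,0.124,0.085,0,0,0.736,-0.139,0.175,0.124,0.085]'
python3 - <<'E'
from geo import *
from workcell import viewer
import cv2
H=np.array([.4646,-.1693,.152])
print(rel([H[0],H[1],H[2]+.054],tool(7.8)))
f=viewer.grab_frame("wrist"); np.savez("pics/w3.npz",**f)
Rc=Rz(np.radians(7.8))
for d in((0,0,.02),(-.02,0,-.03),(.02,0,-.03)): print("tab",proj(f,H+Rc@d))
for a,b in[(-.1,.13),(.1,.13),(.1,-.13),(-.1,-.13)]: print(proj(f,[.529,-.1605,0]+Rc@[a,b,.122]))
w=cv2.resize(f["color"][:,:,::-1],(480,300),interpolation=cv2.INTER_AREA)
g=viewer.grab_frame("side"); np.savez("pics/side3.npz",**g); f2=viewer.grab_frame("top"); np.savez("pics/top3.npz",**f2)
cr=lambda im,x,y:cv2.resize(im[y:y+60,x:x+80,::-1],None,fx=4,fy=4,interpolation=cv2.INTER_CUBIC)
M=np.zeros((600,800,3),np.uint8); M[:400,:640]=f["color"][:,:,::-1]
M[400:600,0:320]=cr(g["color"],235,110)[:200]; M[400:600,330:650]=cv2.convertScaleAbs(cr(f2["color"],150,185)[:200],alpha=1.6)
cv2.imwrite("pics/m3.png",M)
P=np.array([.5213,.2332,.24]); m=np.array([.529,-.1605,.11]); b=(m-P)/np.linalg.norm(m-P)
for n,c,o in(("side",g,(235,110)),("top",f2,(150,185))):
    print(n,[((proj(c,P+k*b)-o)*4+1.5) for k in(-.098,0,.065)])
E
```

```text
t: 5.33
ee_pos: [0.4197, 0.0518, 0.4138]
ee_rot: [[0.638, 0.77, -0.011], [0.77, -0.638, 0.0], [-0.007, -0.009, -1.0]]
contact_force: [0.5, -0.1, -0.2]
finger_gap: 0.994
grip_force: 0.0
t: 6.17
ee_pos: [0.4638, -0.1665, 0.2912]
ee_rot: [[0.99, 0.142, -0.009], [0.142, -0.99, -0.001], [-0.009, 0.0, -1.0]]
contact_force: [0.8, -0.3, -0.1]
finger_gap: 0.993
grip_force: 0.0
[0.0001 0.0093 0.0059 0.0012 0.0028 0.0851]
tab [328.2212 215.2918]
tab [327.1034 217.5803]
tab [327.6273 171.5053]
[177.1942 232.7635]
[138.9583 -39.6765]
[520.8745 -36.5903]
[476.5378 234.9012]
side [array([96.8467, 21.8751]), array([139.771 , 101.0379]), array([170.3169, 157.3719])]
top [array([ 17.8571, 105.3482]), array([186.1243, 108.5621]), array([292.5907, 110.5956])]
```

View pics/m3.png

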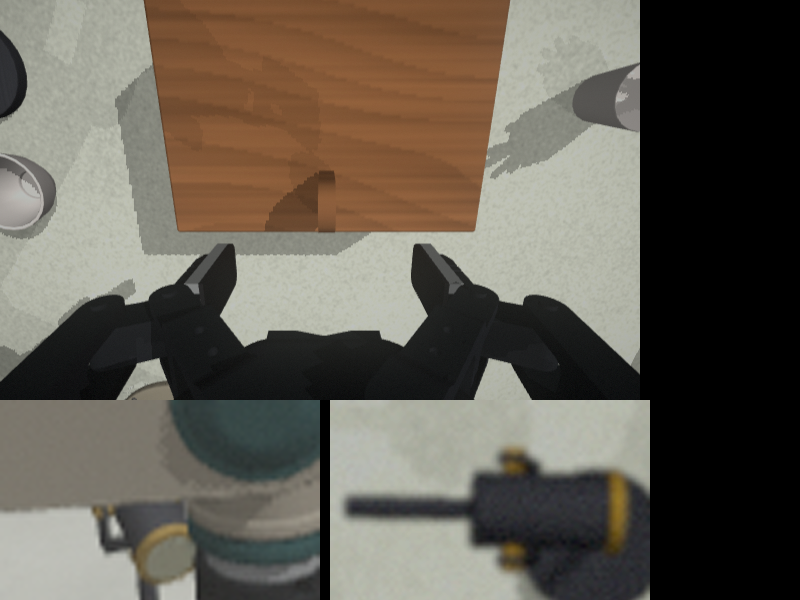

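Tab seen at column 326, lid's near edge on row 231.5 from 178 to 475.5 (prediction within 2 px); lamp tip/lens in top match the aimed prediction. I'll refine the chest with the third view.

```bash
cat >> fit.py <<'E'
W=cam("w3")
def fw(q):
    P=[proj(W,np.array([q[0],q[1],0])+Rz(q[2])@np.array([a,b,.122])) for a,b in C]
    at0=lambda a,b:a[0]+(b[0]-a[0])*(-a[1])/(b[1]-a[1])
    w=np.r_[P[0]-[178,231.5],P[3]-[475.5,231.5],at0(P[0],P[1])-145,at0(P[3],P[2])-511]
    return np.r_[fc(q),w/2]
r=least_squares(fw,c); print("chest3",r.x,np.degrees(r.x[2]),r.fun[-6:]*2)
c=r.x;H=np.array([c[0],c[1],0])+Rz(c[2])@np.array([-.065,0,.152])
print("H",H); d=np.array([c[0],c[1],.11])-P
print("aim",np.degrees([np.arctan2(d[1],d[0]),np.arctan2(-d[2],np.hypot(*d[:2]))]))
print(rel([H[0],H[1],H[2]+.054],tool(np.degrees(c[2]))))
E
python3 fit.py | tail -8
```

```text
handle now [0.4546 0.2754 0.2268] goal [0.5198 0.3092 0.2651]
jar [0.7207 0.1989]
bowl [0.3907 0.1839]
plant [ 0.5825 -0.4535]
chest3 [ 0.5297 -0.1599  0.1392] 7.973618213252053 [-1.1311  0.8834  0.9633  2.1825 -1.5683  2.7954]
H [ 0.4653 -0.1689  0.152 ]
aim [-88.7764  18.296 ]
[0.0006 0.0093 0.0028 0.0019 0.0026 0.0851]
```

```bash
python3 -m handwheel '[0,0.009,0.003,0.002,0.0026,0.03,0.085,0,0.009,0.003,0.002,0.0026,0.06,0.07,0,0.009,0.003,0.002,0.0026,0.085,0.04,0,0.009,0.003,0.002,0.0026,0.085,0.0,0,0.009,0.003,0.002,0.0026,0.085,0,0,0.009,0.003,0.002,0.0026,0.085,0,0,0.009,0.003,0.002,0.0026,0.085,0,0,0.009,0.003,0.002,0.0026,0.085,0,0,0.009,0.003,0.002,0.0026,0.085,0,0,0.009,0.003,0.002,0.0026,0.085,0]' 35
python3 - <<'E'
from geo import *
c=[.5297,-.1599,.1392]; s=readout.sense();p0,R0=s["ee_pos"],s["ee_rot"]
print(p0,R0[:,2],"g",p0+.054*R0[:,2])
hin=np.array([c[0],c[1],.11])+Rz(c[2])@[.1,0,0]; ax=Rz(c[2])@[0,1,0]
v=p0+.054*R0[:,2]-hin; print("v in chest",Rz(c[2]).T@v)
for a in range(5,65,5):
    Q=Ro.from_rotvec(ax*np.radians(a)).as_matrix(); print(a,(R0.T@((Q-np.eye(3))@v)).round(4))
E
```

```text
t: 7.15
ee_pos: [0.4657, -0.1685, 0.2076]
ee_rot: [[0.99, 0.138, 0.001], [0.138, -0.99, 0.002], [0.001, -0.002, -1.0]]
contact_force: [-3.5, 8.9, 5.9]
finger_gap: 0.135
grip_force: 38.3
[ 0.4657 -0.1685  0.2076] [ 0.0007  0.0018 -1.    ] g [ 0.4658 -0.1684  0.1536]
v in chest [-0.1645  0.0005  0.0436]
5 [ 0.0044 -0.     -0.0142]
10 [ 0.0101 -0.0001 -0.0279]
15 [ 0.0169 -0.0001 -0.0411]
20 [ 0.0249 -0.0001 -0.0536]
25 [ 0.0339 -0.0001 -0.0654]
30 [ 0.0439 -0.0002 -0.0764]
35 [ 0.0549 -0.0002 -0.0864]
40 [ 0.0666 -0.0002 -0.0955]
45 [ 0.0791 -0.0002 -0.1035]
50 [ 0.0923 -0.0002 -0.1103]
55 [ 0.106  -0.0003 -0.116 ]
60 [ 0.1202 -0.0003 -0.1205]
```

```bash
python3 -m handwheel '[0,0,0,0.0044,0,-0.0142,0,0,0,0,0.0101,0,-0.0279,0,0,0,0,0.0169,0,-0.0411,0,0,0,0,0.0249,0,-0.0536,0,0,0,0,0.0339,0,-0.0654,0,0,0,0,0.0439,0,-0.0764,0,0,0,0,0.0549,0,-0.0864,0,0,0,0,0.0666,0,-0.0955,0,0,0,0,0.0791,0,-0.1035,0,0,0,0,0.0923,0,-0.1103,0,0,0,0,0.106,0,-0.116,0,0,0,0,0.1202,0,-0.1205,0]'
python3 -m handwheel '[0,0,0,0,0,0,0,0,0,0,0,0,0,0,0,0,0,0,0,0,0,0,0,0,0,0,0,0]'
python3 - <<'E'
from geo import *
from workcell import viewer
import cv2
c=[.5297,-.1599,.1392]; s=readout.sense();hin=np.array([c[0],c[1],.11])+Rz(c[2])@[.1,0,0]
v=Rz(c[2]).T@(s["ee_pos"]+.054*s["ee_rot"][:,2]-hin); print("v",v,"ang",np.degrees(np.arctan2(v[2],-v[0])-np.arctan2(.042,.165)),np.hypot(v[0],v[2]),.1703)
Ms=np.zeros((600,800,3),np.uint8)
Q=Ro.from_euler("y",60,degrees=True).as_matrix()
for n,(x0,y0,w,h),ox in(("side",(260,120,130,150),0),("top",(285,160,130,150),400)):
    f=viewer.grab_frame(n); np.savez(f"pics/{n}4.npz",**f)
    im=cv2.resize(f["color"][y0:y0+h,x0:x0+w,::-1],None,fx=3,fy=3,interpolation=cv2.INTER_CUBIC)
    im=cv2.convertScaleAbs(im,alpha=1.6 if n=="top" else 1); Ms[:450,ox:ox+390]=im
    for y in(.13,-.13):
      for z in(0,.012):
        X=hin+Rz(c[2])@(Q@[-.2,0,z]+[0,y,0]); print(n,y,z,(proj(f,X)-[x0,y0])*3+1+[ox,0])
cv2.imwrite("pics/m4.png",Ms[:450])
E
```

```text
t: 8.15
ee_pos: [0.5845, -0.1516, 0.3271]
ee_rot: [[0.99, 0.138, -0.003], [0.138, -0.99, 0.002], [-0.003, -0.003, -1.0]]
contact_force: [-3.2, 7.7, -3.4]
finger_gap: 0.135
grip_force: 36.1
t: 8.48
ee_pos: [0.5848, -0.1516, 0.3272]
ee_rot: [[0.99, 0.139, 0.0], [0.139, -0.99, 0.002], [0.001, -0.002, -1.0]]
contact_force: [-0.5, 7.8, 0.1]
finger_gap: 0.136
grip_force: 36.6
v [-0.0443  0.0007  0.1632] ang 60.533099312077795 0.16909163924842074 0.1703
side 0.13 0 [117.8619 123.0927]
side 0.13 0.012 [128.2255 113.4953]
side -0.13 0 [310.2692 276.1992]
side -0.13 0.012 [322.6503 264.2242]
top 0.13 0 [453.2344 165.2055]
top 0.13 0.012 [451.3628 151.5169]
top -0.13 0 [775.7074 122.486 ]
top -0.13 0.012 [775.2084 108.7068]
```

View pics/m4.png

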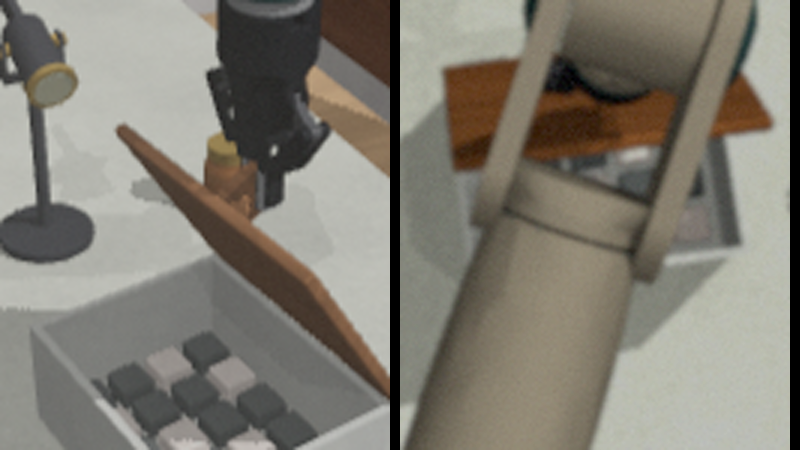

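Lid is held at about 60°, lamp aim untouched, jar in place. Zoom on the free-edge corners to measure the angle.

```bash
python3 - <<'E'
from geo import *
import cv2
S,T=cam("side4"),cam("top4")
def cr(f,x,y,a=1): return cv2.convertScaleAbs(cv2.resize(f["color"][y:y+30,x:x+40,::-1],None,fx=10,fy=10,interpolation=cv2.INTER_CUBIC),alpha=a)
cv2.imwrite("pics/m5.png",np.vstack([np.hstack([cr(S,285,147),cr(S,345,195)]),np.hstack([cr(T,290,195,1.6),cr(T,385,185,1.6)])]))
E
```

```text
(no output)
```

View pics/m5.png

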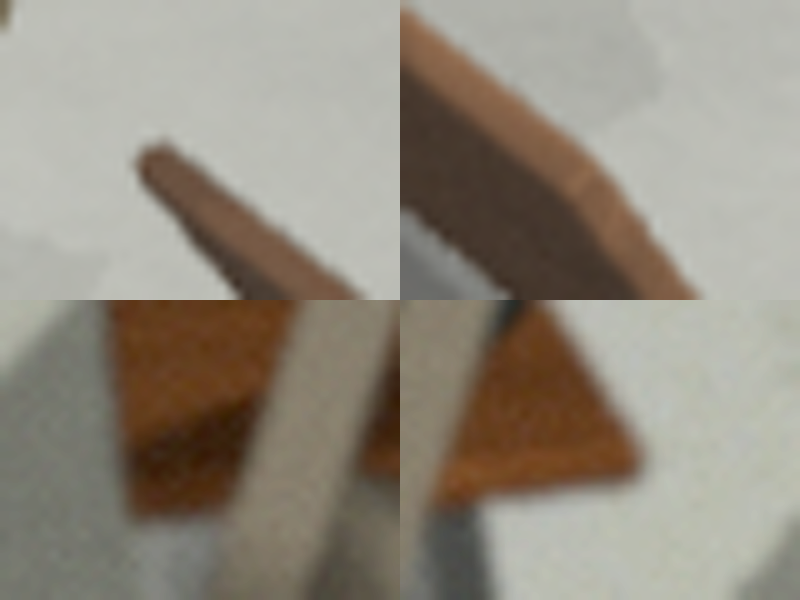

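```bash
cat >> fit.py <<'E'
S4,T4=cam("side4"),cam("top4")
o=[(S4,up(285,147,10,136,165),.13,0),(S4,up(285,147,10,165,143),.13,.012),(S4,up(345,195,10,170,193),-.13,0),(S4,up(345,195,10,200,160),-.13,.012),
(T4,up(290,195,10,131,220),.13,0),(T4,up(290,195,10,128,155),.13,.012),(T4,up(385,185,10,234,180),-.13,0),(T4,up(385,185,10,242,155),-.13,.012)]
def fa(q):
    # q: x,y,yaw,angle, pixel bias of side, top camera
    b={id(S):q[4:6],id(T):q[6:8],id(S4):q[4:6],id(T4):q[6:8]}
    Q=Ro.from_euler("y",q[3]).as_matrix(); e=[]
    for y_,z,f,u in[(a[2],a[3],a[0],a[1]) for a in o]:
        X=np.array([q[0],q[1],.11])+Rz(q[2])@(Q@[-.2,0,z]+[.1,y_,0]); e.append(proj(f,X)+b[id(f)]-u)
    k=np.tile(q[4:6],4),np.tile(q[6:8],4)
    w=fw(q[:3]); w[:8]+=k[0]; w[8:16]+=k[1]
    return np.r_[np.concatenate(e),w,q[4:8]/1.]
r=least_squares(fa,[*c,1.05,0,0,0,0]); print("open",r.x,"angle",np.degrees(r.x[3]),r.fun[:16].reshape(-1,2).tolist())
E
python3 fit.py | tail -1
```

```text
open [ 0.5306 -0.1594  0.1356  1.0207 -0.0838  1.1989 -0.3768  0.4565] angle 58.48223236924766 [[-0.3741372350642109, 0.06468361937163536], [0.12906750197515748, -1.0067328364208379], [-0.2761774707703353, 0.6984012765444163], [0.8109379618215939, -0.06816447675234372], [-0.5700261672120064, 0.05472039009518426], [-0.8711515035295747, 2.0612473336028927], [1.4591465340332093, 0.22173937818166678], [0.5429278304634408, -1.804894330719975]]
```

```bash
cat >> fit.py <<'E'
del o[7]; del o[5]
r=least_squares(fa,[*c,1.05,0,0,0,0],loss="soft_l1"); print("open",r.x,"angle",np.degrees(r.x[3]),r.fun[:12].tolist())
J=r.jac; print("sd deg",np.degrees(np.sqrt(np.linalg.inv(J.T@J)[3,3])))
a=np.radians(74.5);print("per deg shift (x fwd, up)",np.radians(1)*.1703*np.array([np.sin(a),np.cos(a)]))
E
python3 fit.py | tail -3
```

```text
open [ 0.5306 -0.1594  0.1387  1.0205 -0.0421  1.2169 -0.33    0.3946] angle 58.47292176459654 [-0.498149262606546, 0.14046216287866287, -0.000996740240566396, -0.9373164049295042, -0.10510021268373748, 0.6683266168697344, 0.9708837595133559, -0.10557004463527164, -0.4981228215506235, 0.19386102431954555, 1.4814512715363435, 0.021645785946390106]
sd deg 0.4329903301182876
per deg shift (x fwd, up) [0.0029 0.0008]
```

Kinematics (59.5–60.3°) and images (58.5°) put the lid a little low; nudge 0.8° and settle.

```bash
python3 -m handwheel '[0,0,0,0.0012,0,-0.0003,0,0,0,0,0.0023,0,-0.0006,0,0,0,0,0.0023,0,-0.0006,0,0,0,0,0.0023,0,-0.0006,0,0,0,0,0.0023,0,-0.0006,0,0,0,0,0.0023,0,-0.0006,0,0,0,0,0.0023,0,-0.0006,0,0,0,0,0.0023,0,-0.0006,0,0,0,0,0.0023,0,-0.0006,0,0,0,0,0.0023,0,-0.0006,0]'
python3 - <<'E'
from geo import *
from workcell import arm
s=readout.sense(); print(s["ee_pos"],s["qd"].round(2),s["grip_force"])
print(arm.sign_off())
E
```

```text
t: 9.42
ee_pos: [0.5864, -0.1513, 0.3276]
ee_rot: [[0.99, 0.139, -0.002], [0.139, -0.99, 0.002], [-0.002, -0.002, -1.0]]
contact_force: [-3.3, 7.4, -0.4]
finger_gap: 0.134
grip_force: 36.8
[ 0.5864 -0.1513  0.3276] [ 0.02 -0.08 -0.04 -0.   -0.04  0.05] 36.777865290641785
the job is handed in; nothing more can be done
None
```

I aimed the lamp at the middle of the shut lid and let go of it, then lifted the lid and handed in at 9.4 s while still gripping it at about 60° (arm position and camera readings differ by 1–2°), with the plant, jar and bowl not touched.

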